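# Line up the impact sockets on the socket rail by size

## Task

Put the four impact sockets away on the black rail in order of size: the smallest on the pad next to the rail's yellow end, then each next larger one on the next pad, so that the largest stands next to the black end. Stand each socket upright in the middle of its pad, set it down rather than dropping it, and let go of them all.

Things in the scene. Friction and masses are not known exactly. Their poses are not given: they have to be found in the camera images.
- socket_s_mid (a point): The smallest impact socket: an upright dark steel cylinder 24 mm in diameter and 46 mm tall, with a blue collar (the top 12 mm) and a dark round middle to its flat top. The point is its centre, 23 mm above its underside; z points up along its axis. It starts standing loose on the bench.
- socket_m_mid (a point): The second smallest impact socket: an upright dark steel cylinder 31 mm in diameter and 50 mm tall, with a green collar (the top 12 mm) and a dark round middle to its flat top. The point is its centre, 25 mm above its underside; z points up along its axis. It starts standing loose on the bench.
- socket_l_mid (a point): The second largest impact socket: an upright dark steel cylinder 39 mm in diameter and 54 mm tall, with a red collar (the top 12 mm) and a dark round middle to its flat top. The point is its centre, 27 mm above its underside; z points up along its axis. It starts standing loose on the bench.
- socket_xl_mid (a point): The largest impact socket: an upright dark steel cylinder 48 mm in diameter and 58 mm tall, with a white collar (the top 12 mm) and a dark round middle to its flat top. The point is its centre, 29 mm above its underside; z points up along its axis. It starts standing loose on the bench.
- pad_a: One of the four identical light grey round pads on the black socket rail, 56 mm in diameter and 3 mm thick, fixed. Origin at the centre of its underside, on the rail's top, 8 mm above the bench; its top is 11 mm above the bench. y runs along the rail. Neighbouring pads are 88 mm apart; which pad lies where in the row changes from start to start.
- pad_b: One of the four identical light grey round pads on the black socket rail, 56 mm in diameter and 3 mm thick, fixed. Origin at the centre of its underside, on the rail's top, 8 mm above the bench; its top is 11 mm above the bench. y runs along the rail. Neighbouring pads are 88 mm apart; which pad lies where in the row changes from start to start.
- pad_c: One of the four identical light grey round pads on the black socket rail, 56 mm in diameter and 3 mm thick, fixed. Origin at the centre of its underside, on the rail's top, 8 mm above the bench; its top is 11 mm above the bench. y runs along the rail. Neighbouring pads are 88 mm apart; which pad lies where in the row changes from start to start.
- pad_d: One of the four identical light grey round pads on the black socket rail, 56 mm in diameter and 3 mm thick, fixed. Origin at the centre of its underside, on the rail's top, 8 mm above the bench; its top is 11 mm above the bench. y runs along the rail. Neighbouring pads are 88 mm apart; which pad lies where in the row changes from start to start.
- end_yellow: The fixed yellow block (60 x 20 x 12 mm) at one end of the black rail, on the row's line; the block at the other end is black and otherwise the same, and they may be swapped. Origin at the centre of its underside, 8 mm above the bench. The centres of the four pads lie 53, 141, 229 and 317 mm from it along the rail. Its y axis lies along the rail, either way.
There are look-alikes about, which are no part of the job. What is shaped like the part that bears socket_m_mid but purple is not meant.

How it is judged:
At the end, for the whole second after the job is handed in: Each socket stands upright (within 0.12 rad), at rest and released on the pads of the rail, its axis within 12 mm of a pad's centre, in order of size from the yellow end to the black end (smallest on the pad nearest the yellow block) ((horizontal distance between socket_s_mid and pad_a below 0.012 m or horizontal distance between socket_s_mid and pad_b below 0.012 m or horizontal distance between socket_s_mid and pad_c below 0.012 m or horizontal distance between socket_s_mid and pad_d below 0.012 m) and horizontal distance between socket_s_mid and end_yellow between 0.023 and 0.083 m and height (world z) of socket_s_mid between 0.029 and 0.039 m and angle between each of socket_s_mid, socket_m_mid, socket_l_mid, socket_xl_mid's own z axis and vertical below 0.12 rad and linear speed of each of socket_s, socket_m, socket_l, socket_xl below 0.02 m/s and (horizontal distance between socket_m_mid and pad_a below 0.012 m or horizontal distance between socket_m_mid and pad_b below 0.012 m or horizontal distance between socket_m_mid and pad_c below 0.012 m or horizontal distance between socket_m_mid and pad_d below 0.012 m) and horizontal distance between socket_m_mid and end_yellow between 0.111 and 0.171 m and height (world z) of socket_m_mid between 0.031 and 0.041 m and (horizontal distance between socket_l_mid and pad_a below 0.012 m or horizontal distance between socket_l_mid and pad_b below 0.012 m or horizontal distance between socket_l_mid and pad_c below 0.012 m or horizontal distance between socket_l_mid and pad_d below 0.012 m) and horizontal distance between socket_l_mid and end_yellow between 0.199 and 0.259 m and height (world z) of socket_l_mid between 0.033 and 0.043 m and (horizontal distance between socket_xl_mid and pad_a below 0.012 m or horizontal distance between socket_xl_mid and pad_b below 0.012 m or horizontal distance between socket_xl_mid and pad_c below 0.012 m or horizontal distance between socket_xl_mid and pad_d below 0.012 m) and horizontal distance between socket_xl_mid and end_yellow between 0.287 and 0.347 m and height (world z) of socket_xl_mid between 0.035 and 0.045 m); the robot touches nothing.
It fails at once if the smallest socket is dropped: let go with its underside 30 mm or more above the pads' height (height (world z) of socket_s_mid above 0.064 m and contact force between socket_s and the fingers below 0.02 N).
It fails at once if the second smallest socket is dropped: let go with its underside 30 mm or more above the pads' height (height (world z) of socket_m_mid above 0.066 m and contact force between socket_m and the fingers below 0.02 N).
It fails at once if the second largest socket is dropped: let go with its underside 30 mm or more above the pads' height (height (world z) of socket_l_mid above 0.068 m and contact force between socket_l and the fingers below 0.02 N).
It fails at once if the largest socket is dropped: let go with its underside 30 mm or more above the pads' height (height (world z) of socket_xl_mid above 0.07 m and contact force between socket_xl and the fingers below 0.02 N).
It also fails if it takes over 96 s, if anything falls off the work surface, if the arm or the gripper's body presses on something with over 40 N, if the wrist force passes 120 N, or if a joint passes its speed limit or range.

## Robot

A 6-joint arm with a two-finger parallel gripper is mounted at the origin on the work surface. World frame = base frame: x ahead of the robot, y to its left, z up, the work surface at z = 0. Lengths are in m, angles in rad, forces in N, time in s.
With the tool pointing down it reaches from about 0.4 to 0.825 m from the base axis. Payload 7 kg.
Tool frame: the origin (TCP) lies midway between the tips of the shut fingers; the grasp point (between the pads) lies hold_point_z behind it (hold_point_z is the distance from the TCP to the grasp point, in m); z points along the fingers, y is the direction in which the jaws open and shut (so a half turn about z gives the same grasp; the last joint's range is limited). The gripper opens to 88 mm and grips with 3 to 60 N. Pads are 19 mm wide; open, the fingers measure 130 mm over their backs; the gripper's body (78 mm by 193 mm) begins 47 mm behind the grasp point.
Start: joints at [-0.833, 0.359, 0.012, 0, -1.224, -0.288], TCP at [0.293, -0.608, 0.227] pointing down, gripper open.
Joint ranges: [-3.07, 3.07], [-1.43, 2.12], [-1.02, 1.25], [-3.03, 1.67], [-3.05, -0], [-3.03, 3.03]. Speed limits (rad/s): [2.39, 2.39, 3.01, 3.14, 3.14, 3.14].

## Interface

Orientations are given as [roll, pitch, yaw] about the fixed x, y, z axes, in that order (R = Rz(yaw) Ry(pitch) Rx(roll)).
In Python, from station import * gives the robot as it stands. The module is installed in compiled form; this text tells all that it offers.
- The arm moves only by the tool arm_command, never from a script. Its arguments are lists of equal length, an entry for each row: "fingers": the closure, from -1 (fully open) to 1 (shut); "dp": the shift along the world's x, y, z in m, a list of three; "roll": the turn about the world's z in rad. In form: {"fingers": [fingers, ...], "dp": [[x, y, z], ...], "roll": [roll, ...]}. A call has 1 to 8 rows; each row shifts and turns the pose as measured when the row begins; what a row does not reach is not made up. A row lasts 1/10 s, in which the tool goes at most 50 mm and 8.59 degrees, less where a joint would pass 70% of its speed; a pose out of reach is approached as far as the arm can. A call is refused whole if a number of a shift passes 0.05 or a number of a turn 0.15, either way. A call with a gripper value outside its range is refused whole. The fingers move at their own pace and stop on an object; "newtons" is the grip in N (left out, the last holds). Time passes only in rows, so rows that do not move let the fingers close. It gives the time, the measured TCP pose, the force and the opening at its end, in the units of the state.
- get_state(): the state, without advancing time (a new reading comes with each control period).
- grab_frame(name): name is "side" or "top"; returns the picture (420x560x3 uint8, blue, green, red); there is no depth.
- calibration(name): a dict with "fx", "fy", "cx", "cy" (pixels), "R" (3x3) and "t" (3): a world point X has camera coordinates R X + t. Camera axes: x right, y down, z forward; pixel columns grow to the right and rows downward; lengths in m; the calibration is good to about 2 mm. A picture is of the moment at which its call begins. calibration takes no time and is no camera call.
- job_done(): hands the job in, once; it reports no verdict.
The state is a dict: "t": time; "q": joint angles; "qd": joint speeds; "joint_efforts": joint torques, N m; "eef_pos": TCP position; "ee_rot": TCP orientation; "force": force on the tool from outside, world axes, zero at the start; "moment": the same for the moment, N m; "width": finger opening in m.
Only numpy, scipy, OpenCV 4.12 (cv2) and the standard library are available. Lean on these libraries where they do the work, as an engineer would, in place of code of your own. Each camera call takes 0.05 s, during which the arm holds its last target.

## Working session

There is one attempt and no reset: what is moved stays moved. The work goes in short steps, Python scripts to look and compute and a tool call to move; the robot and the scene stay as the last step left them, time stands still between calls to the robot, and variables do not carry over. Pictures are saved under pics/ and viewed, and the job is handed in when it is done.

Besides the shell and the picture viewer there is one more tool, called after "Request:" as a command line: name --pt "numbers of a row" for each row, then --argument value for the rest. arm_command: Moves the arm, as the interface text tells. Its arguments: {"type":"object","properties":{"fingers":{"type":"array"},"dp":{"type":"array"},"roll":{"type":"array"},"newtons":{"type":"number"}},"required":["fingers","dp","roll"]}

```bash
mkdir -p pics; python3 - <<'E'
from station import *
import cv2,json
s=get_state();print({k:s[k] for k in('t','eef_pos','ee_rot','width','force')})
print([k for k in s])
try: print(hold_point_z)
except Exception as e: print(e)
for n in('top','side'):
    cv2.imwrite(f'pics/{n}0.png',grab_frame(n)); print(n,calibration(n))
E
```

```text
{'t': 0.0, 'eef_pos': array([ 0.29326826, -0.60743404,  0.22562608]), 'ee_rot': array([ 3.13996556e+00, -1.20186118e-04, -2.69190596e+00]), 'width': 0.08738615619308227, 'force': array([-0.67995903, -0.29523744,  0.8024438 ])}
['t', 'q', 'qd', 'joint_efforts', 'eef_pos', 'ee_rot', 'force', 'moment', 'width']
0.0188
top {'fx': 411.37434219678266, 'fy': 411.37434219678266, 'cx': 284.928039429836, 'cy': 212.19329048854541, 'R': array([[-0.00843191, -0.99992679, -0.00867907],
       [-0.99717004,  0.00905644, -0.07463172],
       [ 0.07470486,  0.00802522, -0.9971734 ]]), 't': array([0.04666147, 0.57842228, 0.86303895])}
side {'fx': 422.06620651389267, 'fy': 422.06620651389267, 'cx': 284.9462326476316, 'cy': 211.16235658572805, 'R': array([[-0.69763328, -0.71611331,  0.02212551],
       [-0.44872484,  0.41265346, -0.7926936 ],
       [ 0.55852827, -0.5629377 , -0.60921861]]), 't': array([0.42441242, 0.29480611, 0.54382249])}
```

View pics/top0.png

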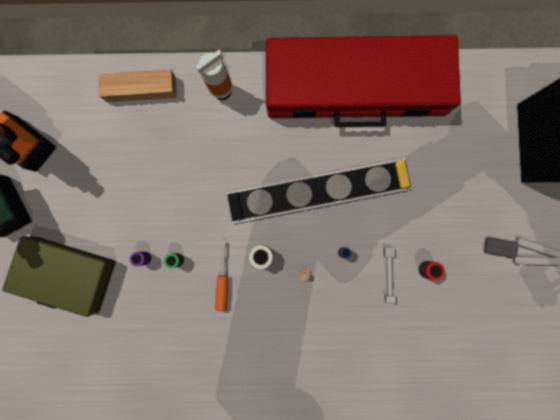

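View pics/side0.png

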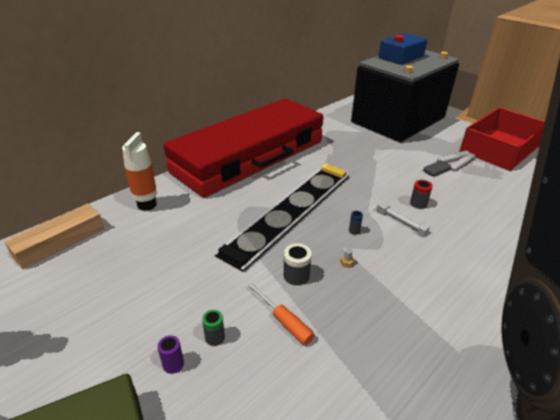

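The candidates in the top view are: blue socket (344,253), green (174,261), purple look-alike (140,258, not wanted), white (261,257), red (433,270) and a small brass fitting (305,274, not a socket). The rail's yellow end is at (403,174) and its black end at (236,206). Next I'll take close crops.

```bash
python3 - <<'E'
import cv2,numpy as np
a=cv2.imread('pics/top0.png')
def crop(x,y,w,h,s): return cv2.resize(a[y:y+h,x:x+w],None,fx=s,fy=s,interpolation=cv2.INTER_CUBIC)
cv2.imwrite('pics/rail.png',crop(220,150,200,80,4))
def z(cx,cy): return crop(cx-20,cy-20,40,40,9)[:, :]
top=np.hstack([crop(cx-20,cy-18,40,36,5) for cx,cy in((174,261),(261,257),(344,253),(433,270))])
cv2.imwrite('pics/sock.png',top)
E
```

```text
(no output)
```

View pics/rail.png

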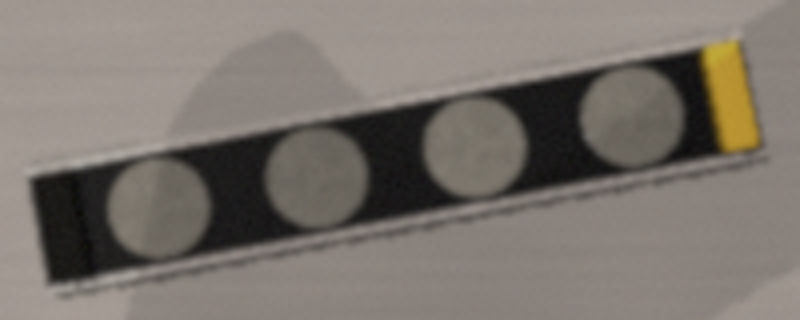

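View pics/sock.png

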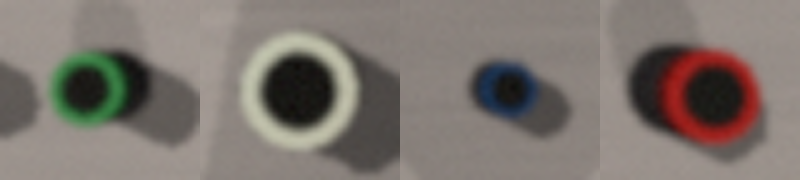

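```bash
cat > h.py <<'E'
from station import *
import numpy as np
def ray(n,u,v,z):
    c=calibration(n);R=np.array(c['R']);t=np.array(c['t'])
    o=-R.T@t;d=R.T@np.array([(u-c['cx'])/c['fx'],(v-c['cy'])/c['fy'],1])
    return o+d*(z-o[2])/d[2]
def proj(n,X):
    c=calibration(n);p=np.array(c['R'])@X+np.array(c['t']);return c['fx']*p[0]/p[2]+c['cx'],c['fy']*p[1]/p[2]+c['cy']
E
python3 - <<'E'
from h import *
np.set_printoptions(precision=4,suppress=True)
P=[]
for X,Y in((632,117),(475,147),(317,177),(159,208)):
    p=ray('top',(X+.5)/4-.5+220,(Y+.5)/4-.5+150,.011);P.append(p);print('pad',p,proj('side',p))
P=np.array(P);d=P[3]-P[0];print(np.linalg.norm(np.diff(P,axis=0),axis=1),np.arctan2(d[1],d[0]))
for n,u,v,z in(('S',345.4,252.6,.046),('M',171.2,260.4,.05),('L',435,271,.054),('XL',260.4,256.8,.058)):
    p=ray('top',u,v,z);print(n,p,np.hypot(p[0],p[1]),proj('side',p))
E
```

```text
pad [ 0.6508 -0.1616  0.011 ] (np.float64(321.6971718063363), np.float64(180.24428354134238))
pad [ 0.6351 -0.0756  0.011 ] (np.float64(301.0690414764323), np.float64(197.5652602685913))
pad [0.6195 0.0109 0.011 ] (np.float64(277.58571436584685), np.float64(217.23152985735044))
pad [0.6033 0.0973 0.011 ] (np.float64(251.02513942539989), np.float64(239.7663883219523))
[0.0874 0.0879 0.0879] 1.7525240647004556
S [ 0.4918 -0.0833  0.046 ] 0.4988252710394226 (np.float64(356.5105038408867), np.float64(212.8105860722853))
M [0.4788 0.2775 0.05  ] 0.5534291073427239 (np.float64(212.46352900849973), np.float64(315.7982437261296))
L [ 0.4531 -0.2644  0.054 ] 0.5245843141823597 (np.float64(423.14215029787204), np.float64(183.22774203453218))
XL [0.485  0.0923 0.058 ] 0.4936852295274929 (np.float64(297.28544510527826), np.float64(251.36659630219646))
```

```bash
python3 - <<'E'
import cv2,numpy as np
a=cv2.imread('pics/side0.png')
c=np.hstack([cv2.resize(a[y-20:y+20,x-20:x+20],None,fx=5,fy=5,interpolation=cv2.INTER_CUBIC) for x,y in((356,218),(213,320),(423,190),(297,258))])
cv2.imwrite('pics/sides.png',c)
E
```

```text
(no output)
```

View pics/sides.png

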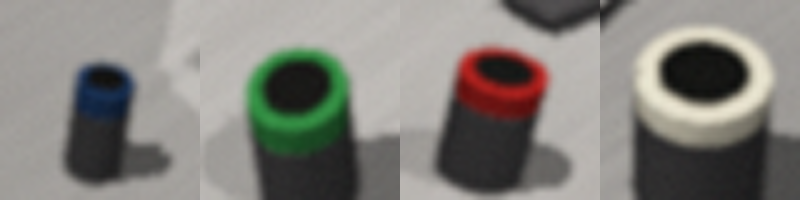

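The two views agree to under 1 px. The pads run from yellow (0.651,-0.162) to black (0.603,0.097). I'll pick L first, with the jaws roughly along the rail and only partly open.

Request:
arm_command --fingers '[-0.4,-0.4,-0.4,-0.4,-0.4,-0.4,-0.4,-0.4]' --pt "0.015 0.035 0" --pt "0.02 0.045 0" --pt "0.02 0.045 0" --pt "0.02 0.045 0" --pt "0.02 0.045 0" --pt "0.02 0.045 -0.01" --pt "0.02 0.04 -0.01" --pt "0.01 0.02 -0.02" --roll '[-0.03,-0.04,-0.04,-0.04,-0.04,-0.04,-0.04,0]' --newtons 40

```text
t: 0.9
eef_pos: [0.4382, -0.2812, 0.1829]
ee_rot: [3.137, 0.001, -2.98]
force: [0.9, -0.6, -0.4]
width: 0.0614
```

Request:
arm_command --fingers '[-0.4,-0.4,-0.4,-0.4,-0.4]' --pt "0.01 0.01 -0.02" --pt "0.005 0.007 -0.03" --pt "0 0 -0.03" --pt "0 0 -0.02" --pt "0 0 0" --roll '[0,0,0,0,0]'

```text
t: 1.4
eef_pos: [0.4535, -0.2582, 0.0776]
ee_rot: [3.135, -0.001, -2.974]
force: [0.4, 0.8, 0.0]
width: 0.0614
```

Request:
arm_command --fingers '[-0.4,-0.4,-0.4,-0.4]' --pt "0 -0.006 -0.01" --pt "0 0 -0.025" --pt "0 0 -0.02" --pt "0 0 -0.005" --roll '[0,0,0,0]'

```text
t: 1.8
eef_pos: [0.4562, -0.2665, 0.0188]
ee_rot: [3.138, 0.005, -2.973]
force: [-0.4, 0.5, 0.1]
width: 0.0613
```

```bash
python3 - <<'E'
from h import *
import cv2
s=get_state();print(s['eef_pos'],s['force'])
a=grab_frame('side');cv2.imwrite('pics/g1.png',cv2.resize(a[110:270,330:530],None,fx=4,fy=3.7))
E
```

```text
[ 0.45623289 -0.26653106  0.01876904] [-0.43327439  0.51191226  0.14991311]
```

View pics/g1.png

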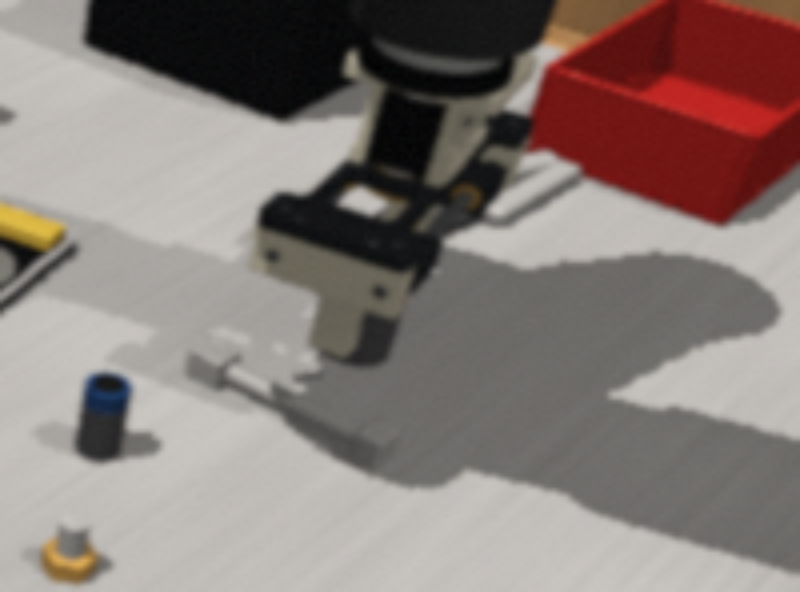

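The fingers straddle the red socket (lower finger at about pixel (345,335) in the crop), clear of the wrench. Next I'll correct x and close.

Request:
arm_command --fingers '[-0.4,0.3,0.3,0.3,0.3,0.3]' --pt "-0.003 0.002 -0.002" --pt "0 0 0" --pt "0 0 0" --pt "0 0 0" --pt "0 0 0" --pt "0 0 0" --roll '[0,0,0,0,0,0]' --newtons 40

```text
t: 2.45
eef_pos: [0.4551, -0.2653, 0.0205]
ee_rot: [3.14, 0.01, -2.974]
force: [-0.1, -0.4, -3.7]
width: 0.0387
```

Request:
arm_command --fingers '[0.3,0.3,0.3,0.3,0.3,0.3,0.3,0.3]' --pt "0 0 0.01" --pt "0 0 0.03" --pt "0 0 0.03" --pt "0.01 0.02 0.03" --pt "0.025 0.04 0" --pt "0.025 0.04 0" --pt "0.025 0.04 0" --pt "0.025 0.04 0" --roll '[0,0,0,0,0,0,0,0]'

```text
t: 3.25
eef_pos: [0.5622, -0.0825, 0.1289]
ee_rot: [3.138, 0.008, -2.983]
force: [1.0, -0.7, -3.1]
width: 0.0381
```

Request:
arm_command --fingers '[0.3,0.3,0.3,0.3,0.3]' --pt "0.025 0.04 0" --pt "0.02 0.03 0" --pt "0.01 0.015 0" --pt "0 0 0" --pt "0 0 0" --roll '[0,0,0,0,0]'

```text
t: 3.75
eef_pos: [0.6204, 0.0117, 0.1307]
ee_rot: [3.137, 0.008, -2.977]
force: [-0.7, 0.1, -3.3]
width: 0.0388
```

Request:
arm_command --fingers '[0.3,0.3,0.3,0.3,0.3,0.3]' --pt "0 0 -0.02" --pt "0 0 -0.03" --pt "0 0 -0.025" --pt "0 0 -0.012" --pt "0 0 0" --pt "0 0 0" --roll '[0,0,0,0,0,0]'

```text
t: 4.35
eef_pos: [0.6179, 0.0057, 0.0445]
ee_rot: [3.138, 0.01, -2.982]
force: [-0.1, -0.4, -3.1]
width: 0.0379
```

Request:
arm_command --fingers '[0.3,0.3,0.3]' --pt "0.003 0.005 -0.005" --pt "0 0 -0.003" --pt "0 0 0" --roll '[0,0,0]'

```text
t: 4.65
eef_pos: [0.6229, 0.0111, 0.0391]
ee_rot: [3.137, 0.014, -2.982]
force: [0.2, 0.1, -3.9]
width: 0.0385
```

```bash
python3 - <<'E'
from h import *
import cv2
s=get_state();print(s['eef_pos'],s['force'])
a=grab_frame('side');cv2.imwrite('pics/p1.png',cv2.resize(a[130:280,190:390],None,fx=4,fy=4,interpolation=2))
for i in range(2):
  print(get_state()['eef_pos'])
E
```

```text
[0.62293757 0.01109374 0.03913663] [ 0.22023826  0.13856412 -3.88473876]
[0.62316854 0.01118148 0.03937612]
[0.62316854 0.01118148 0.03937612]
```

View pics/p1.png

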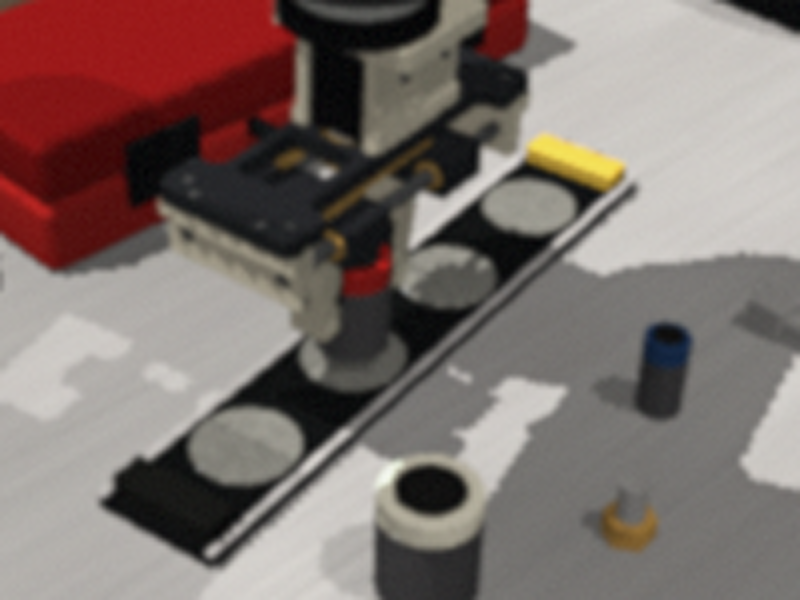

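The red socket hangs just above pad 3 (bottom at crop (360,345), pad centre (354,350)). I'll lower it gently until it touches.

Request:
arm_command --fingers '[0.3,0.3,0.3]' --pt "0 0 -0.004" --pt "0 0 -0.003" --pt "0 0 0" --roll '[0,0,0]'

```text
t: 5.0
eef_pos: [0.6236, 0.0115, 0.0326]
ee_rot: [3.137, 0.016, -2.982]
force: [-0.7, -0.7, -3.6]
width: 0.0384
```

Request:
arm_command --fingers '[0.3,0.3]' --pt "-0.001 0 -0.002" --pt "0 0 -0.001" --roll '[0,0]'

```text
t: 5.2
eef_pos: [0.6236, 0.0117, 0.0313]
ee_rot: [3.138, 0.018, -2.981]
force: [-5.2, 1.3, 11.2]
width: 0.0385
```

Request:
arm_command --fingers '[-0.2,-0.2,-0.2,-0.2,-0.2,-0.2,-0.2]' --pt "0 0 0" --pt "0 0 0" --pt "0 0 0" --pt "0 0 0.02" --pt "0 0 0.04" --pt "0 0 0.04" --pt "0 0 0" --roll '[0,0,0,0,0,0,0]'

```text
t: 5.9
eef_pos: [0.6242, 0.0113, 0.1349]
ee_rot: [3.139, 0.018, -2.98]
force: [0.3, -0.0, 0.2]
width: 0.0527
```

Request:
arm_command --fingers '[-0.55,-0.55,-0.55,-0.55,-0.55,-0.55]' --pt "-0.02 0.012 0" --pt "-0.04 0.023 0" --pt "-0.04 0.023 0" --pt "-0.03 0.018 0" --pt "-0.009 0.005 -0.02" --pt "0 0 0" --roll '[0,0,0,0,0,0]'

```text
t: 6.5
eef_pos: [0.4825, 0.0941, 0.1154]
ee_rot: [3.137, 0.025, -2.982]
force: [0.9, -0.7, 0.5]
width: 0.068
```

```bash
python3 - <<'E'
from h import *
import cv2
a=grab_frame('top');cv2.imwrite('pics/t1.png',cv2.resize(a[140:290,200:400],None,fx=4,fy=4,interpolation=2))
print(get_state()['eef_pos'],get_state()['width'])
E
```

```text
[0.48426896 0.09428982 0.11689822] 0.06785283587111225
```

View pics/t1.png

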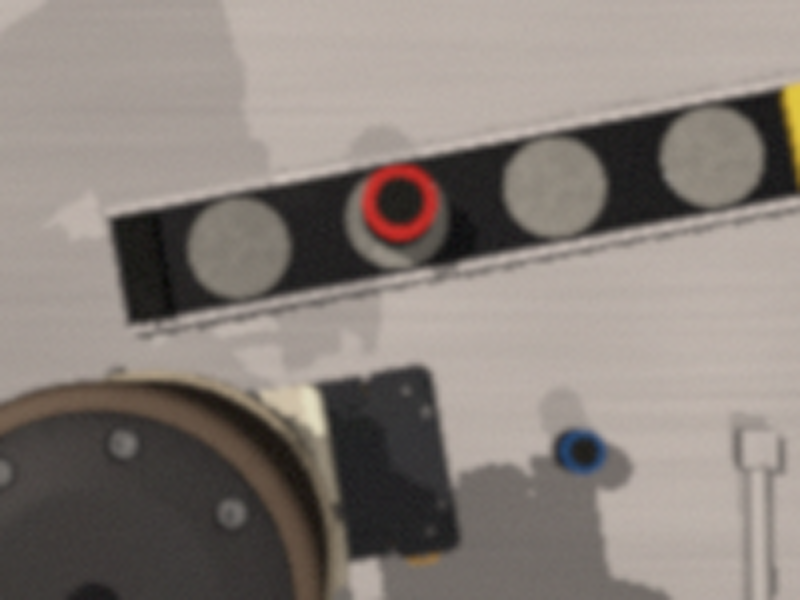

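```bash
python3 - <<'E'
from h import *
print(ray('top',299.9,190.4,.065))
E
```

```text
[0.62016394 0.01012849 0.065     ]
```

Request:
arm_command --fingers '[-0.5,-0.5,-0.5,-0.5]' --pt "0.001 -0.002 -0.025" --pt "0 0 -0.035" --pt "0 0 -0.025" --pt "0 0 -0.01" --roll '[0,0,0,0]'

```text
t: 6.95
eef_pos: [0.4929, 0.0938, 0.0244]
ee_rot: [3.134, 0.039, -2.981]
force: [0.1, -0.0, -0.3]
width: 0.066
```

Request:
arm_command --fingers '[-0.5,-0.5,-0.5]' --pt "-0.008 -0.001 -0.002" --pt "0 0 0" --pt "0 0 0" --roll '[0,0,0]'

```text
t: 7.25
eef_pos: [0.4861, 0.0922, 0.0228]
ee_rot: [3.135, 0.039, -2.982]
force: [-0.7, 0.5, -0.2]
width: 0.0657
```

```bash
python3 - <<'E'
from h import *
import cv2
a=grab_frame('side');cv2.imwrite('pics/g2.png',cv2.resize(a[170:320,210:410],None,fx=4,fy=4,interpolation=2))
s=get_state();print(s['eef_pos'],s['ee_rot'],s['q'])
E
```

```text
[0.48608308 0.09227124 0.02295176] [ 3.13512034  0.03911143 -2.98185213] [ 0.59440573  0.28351803 -0.6692172   0.01933615 -0.57994512 -2.02130769]
```

View pics/g2.png

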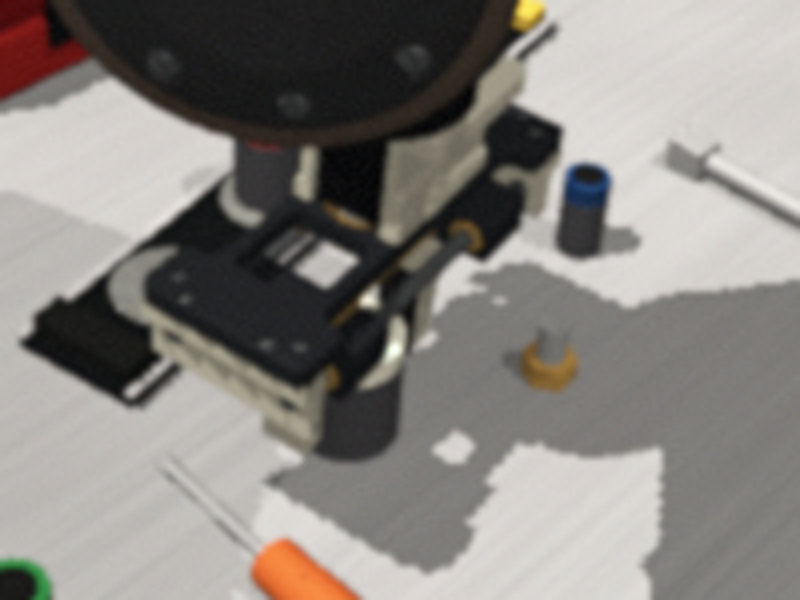

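The gripper straddles the white socket (collar at crop (390,340)). Closing.

Request:
arm_command --fingers '[0.1,0.1,0.1,0.1,0.1]' --pt "0 0 0" --pt "0 0 0" --pt "0 0 0" --pt "0 0 0" --pt "0 0 0" --roll '[0,0,0,0,0]' --newtons 50

```text
t: 7.8
eef_pos: [0.4874, 0.0933, 0.0253]
ee_rot: [3.133, 0.043, -2.981]
force: [0.2, 0.5, -2.4]
width: 0.0471
```

Request:
arm_command --fingers '[0.1,0.1,0.1,0.1,0.1,0.1,0.1,0.1]' --pt "0 0 0.01" --pt "0 0 0.03" --pt "0 0 0.03" --pt "0.015 0 0.015" --pt "0.035 0.002 0" --pt "0.035 0.001 0" --pt "0.025 0.001 0" --pt "0.008 0 0" --roll '[0,0,0,0,0,0,0,0]'

```text
t: 8.6
eef_pos: [0.6023, 0.0943, 0.1154]
ee_rot: [3.135, 0.034, -2.982]
force: [-0.0, 0.7, -6.1]
width: 0.0472
```

Request:
arm_command --fingers '[0.1]' --pt "0 0 0" --roll '[0]'

```text
t: 8.7
eef_pos: [0.6025, 0.094, 0.1149]
ee_rot: [3.135, 0.032, -2.983]
force: [0.2, -0.8, -5.7]
width: 0.0471
```

Request:
arm_command --fingers '[0.1,0.1,0.1,0.1,0.1]' --pt "0.003 0.003 -0.02" --pt "0 0 -0.03" --pt "0 0 -0.02" --pt "0 0 -0.004" --pt "0 0 0" --roll '[0,0,0,0,0]'

```text
t: 9.2
eef_pos: [0.6001, 0.0959, 0.0398]
ee_rot: [3.135, 0.028, -2.984]
force: [0.9, -0.2, -4.9]
width: 0.0471
```

Request:
arm_command --fingers '[0.1,0.1]' --pt "0.005 0.002 0" --pt "0 0 -0.002" --roll '[0,0]'

```text
t: 9.4
eef_pos: [0.6059, 0.0986, 0.0401]
ee_rot: [3.135, 0.031, -2.983]
force: [0.3, 0.1, -4.0]
width: 0.0475
```

Request:
arm_command --fingers '[0.1]' --pt "0 0 -0.001" --roll '[0]'

```text
t: 9.5
eef_pos: [0.6063, 0.0989, 0.0399]
ee_rot: [3.135, 0.032, -2.983]
force: [-0.2, 0.3, -4.9]
width: 0.047
```

Request:
arm_command --fingers '[0.1,0.1]' --pt "0 -0.001 -0.003" --pt "0 0 -0.001" --roll '[0,0]'

```text
t: 9.7
eef_pos: [0.607, 0.0981, 0.0369]
ee_rot: [3.134, 0.034, -2.983]
force: [0.1, -0.1, -5.6]
width: 0.0472
```

Request:
arm_command --fingers '[0.1]' --pt "0 0 -0.002" --roll '[0]'

```text
t: 9.8
eef_pos: [0.6073, 0.0982, 0.0362]
ee_rot: [3.134, 0.035, -2.982]
force: [-11.5, 2.3, 23.0]
width: 0.0475
```

Request:
arm_command --fingers '[-0.33,-0.33,-0.33,-0.33,-0.33,-0.33]' --pt "0 0 0.001" --pt "0 0 0" --pt "0 0 0" --pt "0 0 0.02" --pt "0 0 0.04" --pt "0 0 0.03" --roll '[0,0,0,0,0,0]'

```text
t: 10.4
eef_pos: [0.6071, 0.0976, 0.1276]
ee_rot: [3.136, 0.032, -2.982]
force: [0.8, 0.3, -0.4]
width: 0.0585
```

```bash
python3 - <<'E'
from h import *
import cv2
a=grab_frame('side');cv2.imwrite('pics/p2.png',cv2.resize(a[130:280,190:390],None,fx=4,fy=4,interpolation=2))
print(get_state()['eef_pos'],get_state()['width'])
E
```

```text
[0.60939451 0.09823879 0.13262799] 0.058206769727640904
```

View pics/p2.png

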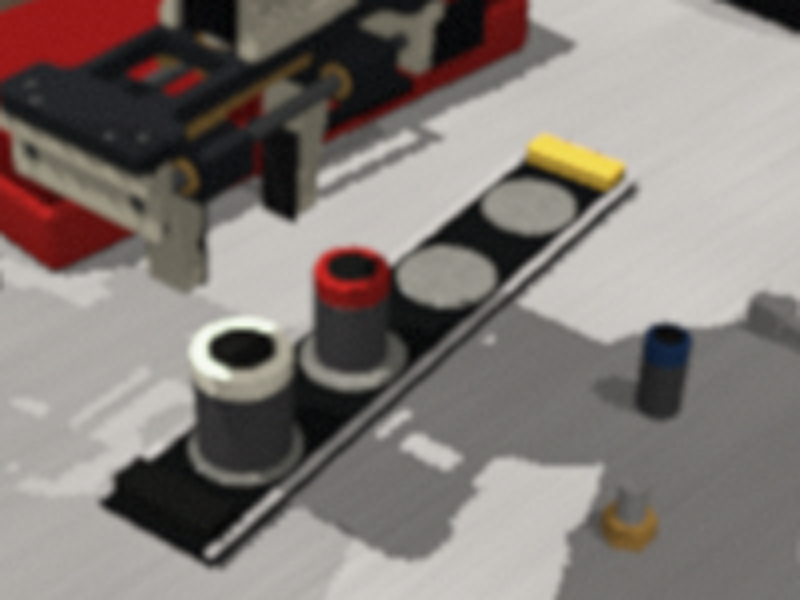

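White and red stand centred on their pads (crop (245,470) and (355,360)). Next is M.

Request:
arm_command --fingers '[-0.14,-0.14,-0.14,-0.14,-0.14,-0.14,-0.14]' --pt "-0.015 0.02 0" --pt "-0.03 0.04 0" --pt "-0.03 0.04 0" --pt "-0.03 0.04 0" --pt "-0.02 0.03 -0.01" --pt "-0.005 0.009 -0.02" --pt "0 0 0" --roll '[0,0,0,0,0,0,0]'

```text
t: 11.15
eef_pos: [0.4791, 0.2841, 0.1069]
ee_rot: [3.129, 0.051, -2.983]
force: [-0.5, -0.0, -0.6]
width: 0.0499
```

Request:
arm_command --fingers '[-0.14]' --pt "0 0 0" --roll '[0]'

```text
t: 11.25
eef_pos: [0.4792, 0.2845, 0.1073]
ee_rot: [3.129, 0.052, -2.982]
force: [-0.1, -0.3, 0.2]
width: 0.0496
```

Request:
arm_command --fingers '[-0.14,-0.14,-0.14]' --pt "-0.002 -0.007 -0.02" --pt "-0.002 0 -0.02" --pt "0 0 0" --roll '[0,0,0]'

```text
t: 11.55
eef_pos: [0.478, 0.2769, 0.069]
ee_rot: [3.127, 0.056, -2.984]
force: [-0.0, 0.3, -0.4]
width: 0.0497
```

```bash
python3 - <<'E'
from h import *
import cv2
a=grab_frame('side');cv2.imwrite('pics/g3.png',cv2.resize(a[230:400,120:320],None,fx=4,fy=3.5,interpolation=2))
s=get_state();print(s['eef_pos'],s['ee_rot'])
E
```

```text
[0.4786907  0.27745251 0.07030225] [ 3.12592353  0.05700902 -2.98362014]
```

View pics/g3.png

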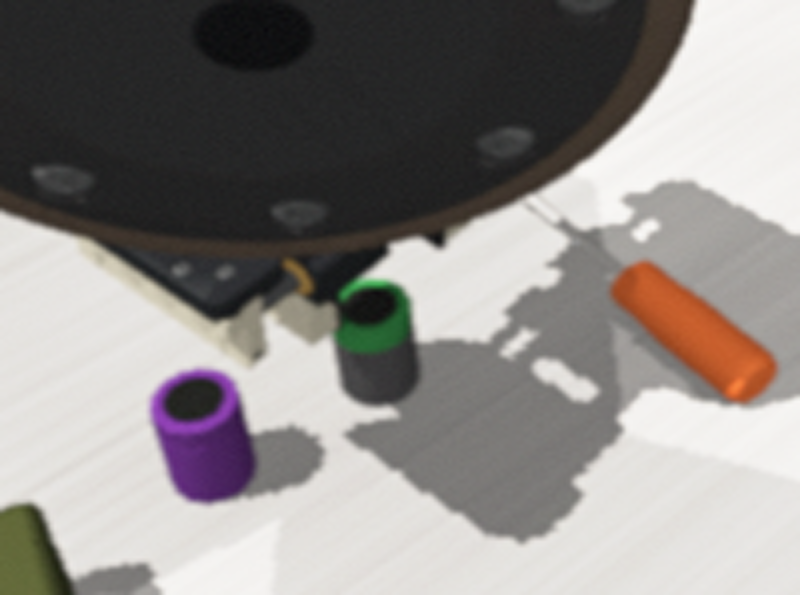

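The green socket (crop (375,340)) sits below the gap, and purple (205,435) is clear. Descending.

Request:
arm_command --fingers '[-0.14,-0.14,-0.14,-0.14]' --pt "0 0 -0.02" --pt "-0.002 0 -0.02" --pt "-0.001 0 -0.006" --pt "0 0 0" --roll '[0,0,0,0]'

```text
t: 12.0
eef_pos: [0.4806, 0.2787, 0.0291]
ee_rot: [3.122, 0.064, -2.986]
force: [0.4, -0.4, 0.7]
width: 0.0499
```

Request:
arm_command --fingers '[-0.14,-0.14]' --pt "-0.002 -0.001 -0.009" --pt "0 0 0" --roll '[0,0]'

```text
t: 12.2
eef_pos: [0.4799, 0.2784, 0.0217]
ee_rot: [3.12, 0.067, -2.986]
force: [0.2, -0.5, -1.1]
width: 0.0499
```

Request:
arm_command --fingers '[0.5,0.5,0.5,0.5,0.5]' --pt "0 0 0" --pt "0 0 0" --pt "0 0 0" --pt "0 0 0" --pt "0 0 0" --roll '[0,0,0,0,0]' --newtons 40

```text
t: 12.7
eef_pos: [0.4805, 0.2792, 0.0233]
ee_rot: [3.118, 0.068, -2.986]
force: [-0.0, 0.4, -1.7]
width: 0.0302
```

Request:
arm_command --fingers '[0.5,0.5,0.5,0.5,0.5,0.5,0.5,0.5]' --pt "0 0 0.01" --pt "0 0 0.03" --pt "0 0 0.04" --pt "0.01 -0.02 0.035" --pt "0.02 -0.045 0.01" --pt "0.02 -0.045 0" --pt "0.02 -0.045 0" --pt "0.02 -0.045 0" --roll '[0,0,0,0,0,0,0,0]'

```text
t: 13.5
eef_pos: [0.5702, 0.0768, 0.1591]
ee_rot: [3.12, 0.072, -2.974]
force: [0.8, 0.3, -2.0]
width: 0.0301
```

Request:
arm_command --fingers '[0.5,0.5,0.5,0.5,0.5]' --pt "0.02 -0.045 0" --pt "0.02 -0.045 0" --pt "0.015 -0.035 0" --pt "0.005 -0.015 0" --pt "0 0 0" --roll '[0,0,0,0,0]'

```text
t: 14.0
eef_pos: [0.6314, -0.0734, 0.1624]
ee_rot: [3.119, 0.073, -2.98]
force: [-0.3, 0.6, -2.1]
width: 0.0304
```

Request:
arm_command --fingers '[0.5,0.5,0.5,0.5,0.5,0.5]' --pt "0.004 -0.002 -0.02" --pt "0 0 -0.035" --pt "0 0 -0.035" --pt "0 0 -0.02" --pt "0 0 -0.005" --pt "0 0 0" --roll '[0,0,0,0,0,0]'

```text
t: 14.6
eef_pos: [0.6347, -0.0731, 0.0484]
ee_rot: [3.119, 0.077, -2.979]
force: [0.1, -0.6, -1.2]
width: 0.0304
```

Request:
arm_command --fingers '[0.5,0.5,0.5]' --pt "0.002 -0.002 -0.008" --pt "0 0 -0.003" --pt "0 0 0" --roll '[0,0,0]'

```text
t: 14.9
eef_pos: [0.6388, -0.0741, 0.0401]
ee_rot: [3.119, 0.082, -2.978]
force: [0.4, -0.6, -1.7]
width: 0.0303
```

```bash
python3 - <<'E'
from h import *
import cv2
a=grab_frame('side');cv2.imwrite('pics/p3.png',cv2.resize(a[130:280,190:390],None,fx=4,fy=4,interpolation=2))
print(get_state()['eef_pos'],get_state()['ee_rot'])
E
```

```text
[ 0.63887897 -0.07416824  0.0403569 ] [ 3.11931771  0.08191615 -2.97780925]
```

View pics/p3.png

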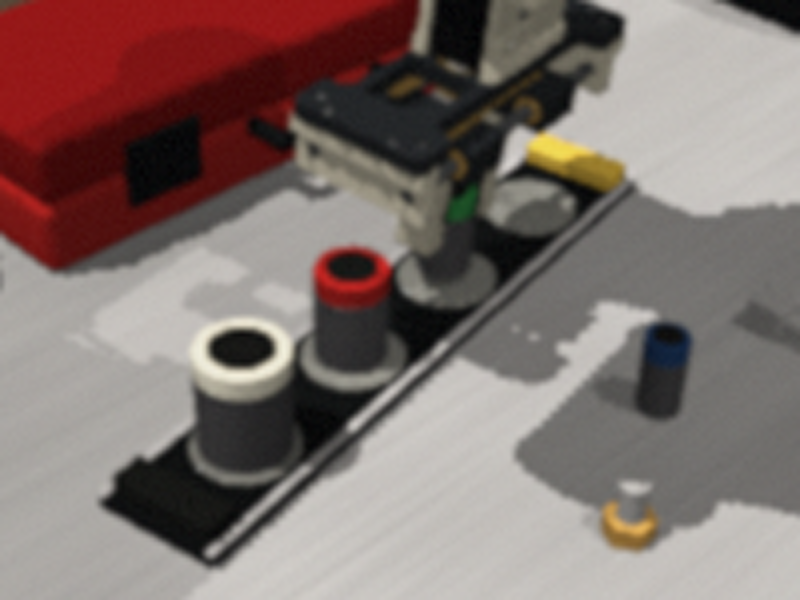

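The green socket is over pad 2 (bottom at crop (447,270), pad centre (445,278)), slightly above it. Lowering.

Request:
arm_command --fingers '[0.5,0.5]' --pt "-0.003 -0.001 -0.004" --pt "0 0 0" --roll '[0,0]'

```text
t: 15.15
eef_pos: [0.6362, -0.0752, 0.0371]
ee_rot: [3.119, 0.084, -2.978]
force: [-0.0, 0.5, -2.2]
width: 0.0301
```

Request:
arm_command --fingers '[0.5]' --pt "0 0 -0.002" --roll '[0]'

```text
t: 15.25
eef_pos: [0.6366, -0.0753, 0.0356]
ee_rot: [3.119, 0.085, -2.978]
force: [0.5, -0.7, -1.8]
width: 0.03
```

Request:
arm_command --fingers '[0.5]' --pt "0 0 -0.002" --roll '[0]'

```text
t: 15.35
eef_pos: [0.6368, -0.0753, 0.0341]
ee_rot: [3.12, 0.085, -2.978]
force: [-5.6, 2.9, 15.1]
width: 0.0303
```

Contact at the expected height, so I'll release and rise.

Request:
arm_command --fingers '[0.0,0.0,0.0,0.0,0.0,0.0]' --pt "0 0 0.001" --pt "0 0 0" --pt "0 0 0" --pt "0 0 0.02" --pt "0 0 0.04" --pt "0 0 0.03" --roll '[0,0,0,0,0,0]'

```text
t: 15.95
eef_pos: [0.6342, -0.0757, 0.1228]
ee_rot: [3.119, 0.077, -2.978]
force: [0.8, -0.1, 0.3]
width: 0.0437
```

Request:
arm_command --fingers '[0.0,0.0,0.0,0.0,0.0,0.0]' --pt "-0.02 -0.001 0" --pt "-0.04 -0.002 0" --pt "-0.04 -0.002 0" --pt "-0.03 -0.002 -0.01" --pt "-0.012 0 -0.01" --pt "0 0 0" --roll '[0,0,0,0,0,0]'

```text
t: 16.55
eef_pos: [0.4916, -0.083, 0.1087]
ee_rot: [3.121, 0.09, -2.978]
force: [0.6, -0.3, -0.6]
width: 0.0439
```

Request:
arm_command --fingers '[0.0]' --pt "0 0 0" --roll '[0]'

```text
t: 16.65
eef_pos: [0.4924, -0.0829, 0.1094]
ee_rot: [3.121, 0.091, -2.977]
force: [-0.1, 0.0, 0.0]
width: 0.0438
```

Request:
arm_command --fingers '[0.0,0.0,0.0,0.0]' --pt "-0.001 0 -0.02" --pt "-0.002 0 -0.03" --pt "-0.003 0 -0.02" --pt "-0.001 0 0" --roll '[0,0,0,0]'

```text
t: 17.05
eef_pos: [0.4927, -0.0822, 0.0404]
ee_rot: [3.122, 0.099, -2.976]
force: [-0.0, -0.5, 0.7]
width: 0.0438
```

```bash
python3 - <<'E'
from h import *
import cv2
a=grab_frame('side');cv2.imwrite('pics/g4.png',cv2.resize(a[130:280,250:450],None,fx=4,fy=4,interpolation=2))
a=grab_frame('top');cv2.imwrite('pics/t4.png',cv2.resize(a[140:290,220:420],None,fx=4,fy=4,interpolation=2))
s=get_state();print(s['eef_pos'],s['ee_rot'])
E
```

```text
[ 0.49420165 -0.08203271  0.04262067] [ 3.12235953  0.1023959  -2.97490825]
```

View pics/g4.png

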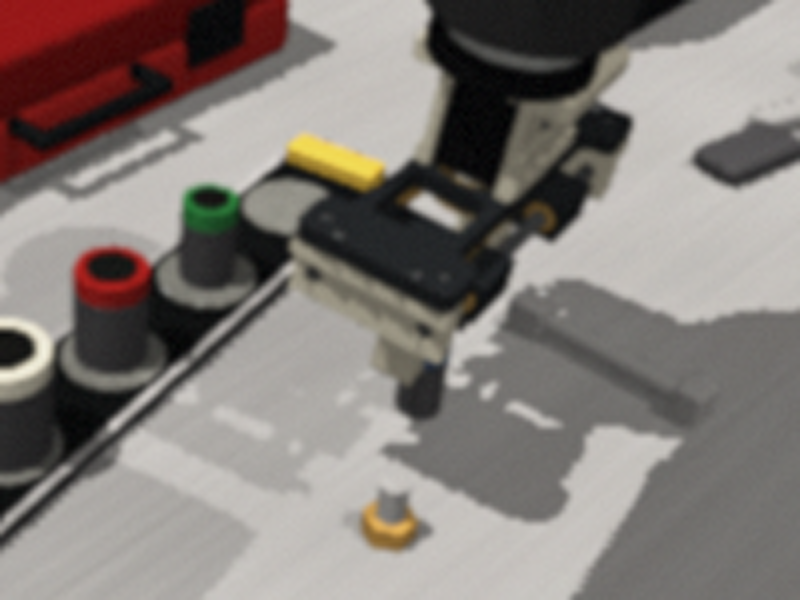

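View pics/t4.png

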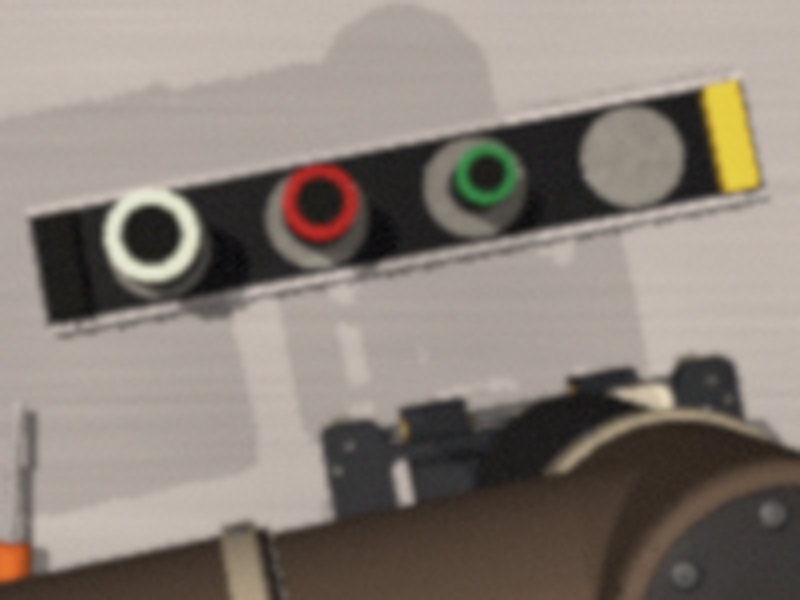

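Request:
arm_command --fingers '[0.0,0.0,0.0]' --pt "-0.001 -0.001 -0.015" --pt "-0.003 0 -0.007" --pt "0 0 0" --roll '[0,0,0]'

```text
t: 17.45
eef_pos: [0.4945, -0.0825, 0.0238]
ee_rot: [3.123, 0.109, -2.974]
force: [-0.6, -0.1, -0.6]
width: 0.0438
```

```bash
python3 - <<'E'
from h import *
f=lambda X,Y:(220+(X+.5)/4-.5,140+(Y+.5)/4-.5)
print(ray('top',*f(487,173),.061),ray('top',*f(153,235),.069))
E
```

```text
[ 0.63549531 -0.07573867  0.061     ] [0.6040742 0.0962255 0.069    ]
```

Green and white are each within 1.5 mm of their pad centres. Closing on blue.

Request:
arm_command --fingers '[0.0,0.7,0.7,0.7,0.7,0.7]' --pt "0 -0.001 -0.003" --pt "0 0 0" --pt "0 0 0" --pt "0 0 0" --pt "0 0 0" --pt "0 0 0" --roll '[0,0,0,0,0,0]' --newtons 30

```text
t: 18.05
eef_pos: [0.4966, -0.0832, 0.0235]
ee_rot: [3.123, 0.113, -2.973]
force: [-0.6, -0.9, -0.4]
width: 0.0232
```

Request:
arm_command --fingers '[0.7,0.7,0.7,0.7,0.7,0.7,0.7,0.7]' --pt "0 0 0.01" --pt "0 0 0.03" --pt "0 0 0.03" --pt "0.015 -0.007 0.025" --pt "0.035 -0.017 0" --pt "0.035 -0.018 0" --pt "0.035 -0.018 0" --pt "0.025 -0.012 0" --roll '[0,0,0,0,0,0,0,0]'

```text
t: 18.85
eef_pos: [0.6419, -0.1572, 0.1297]
ee_rot: [3.124, 0.115, -2.97]
force: [-0.3, 0.2, -0.6]
width: 0.0234
```

Request:
arm_command --fingers '[0.7,0.7]' --pt "0.012 -0.006 0" --pt "0 0 0" --roll '[0,0]'

```text
t: 19.05
eef_pos: [0.6569, -0.1654, 0.1301]
ee_rot: [3.125, 0.115, -2.971]
force: [-0.6, 0.5, -1.3]
width: 0.0232
```

Request:
arm_command --fingers '[0.7,0.7,0.7,0.7,0.7]' --pt "-0.001 0.003 -0.02" --pt "0 0 -0.03" --pt "0 0 -0.025" --pt "0 0 -0.012" --pt "0 0 0" --roll '[0,0,0,0,0]'

```text
t: 19.55
eef_pos: [0.6536, -0.1616, 0.0441]
ee_rot: [3.125, 0.116, -2.972]
force: [0.2, -0.2, -1.0]
width: 0.0234
```

```bash
python3 - <<'E'
from h import *
import cv2
a=grab_frame('side');cv2.imwrite('pics/p4.png',cv2.resize(a[100:250,230:430],None,fx=4,fy=4,interpolation=2))
s=get_state();print(s['eef_pos'],s['ee_rot'],s['width'])
E
```

```text
[ 0.65418007 -0.1616311   0.04511829] [ 3.12505971  0.11719516 -2.97129974] 0.023493954032079295
```

View pics/p4.png

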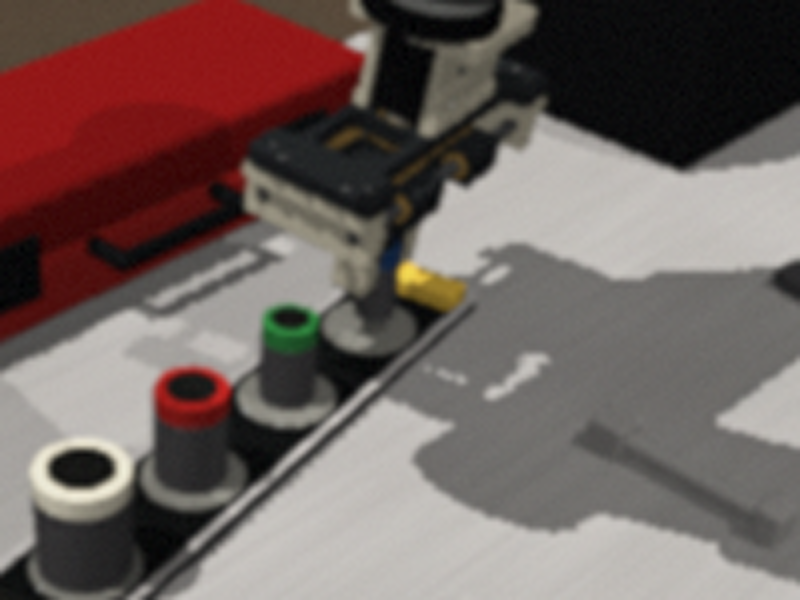

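Blue is over pad 1 (bottom at crop (377,315), pad centre (369,328)), about 10 mm high. Lowering.

Request:
arm_command --fingers '[0.7,0.7,0.7]' --pt "0.001 0 -0.006" --pt "0 0 -0.002" --pt "0 0 0" --roll '[0,0,0]'

```text
t: 19.9
eef_pos: [0.6572, -0.1615, 0.0405]
ee_rot: [3.126, 0.122, -2.97]
force: [-0.5, -0.9, -0.9]
width: 0.0232
```

Request:
arm_command --fingers '[0.7]' --pt "0 0 -0.002" --roll '[0]'

```text
t: 20.0
eef_pos: [0.6578, -0.1615, 0.0394]
ee_rot: [3.127, 0.124, -2.97]
force: [-1.0, -0.0, -0.8]
width: 0.0232
```

Request:
arm_command --fingers '[0.7,0.7]' --pt "-0.003 0 -0.003" --pt "0 0 -0.001" --roll '[0,0]'

```text
t: 20.2
eef_pos: [0.6549, -0.1616, 0.0356]
ee_rot: [3.127, 0.125, -2.97]
force: [0.2, 0.3, -1.4]
width: 0.0234
```

Request:
arm_command --fingers '[0.7]' --pt "-0.001 0 -0.002" --roll '[0]'

```text
t: 20.3
eef_pos: [0.6545, -0.1616, 0.0342]
ee_rot: [3.127, 0.126, -2.97]
force: [-0.6, 2.5, 14.5]
width: 0.0238
```

Contact. Releasing and rising.

Request:
arm_command --fingers '[0.2,0.2,0.2,0.2,0.2,0.2,0.2]' --pt "0 0 0.001" --pt "0 0 0" --pt "0 0 0" --pt "0 0 0.02" --pt "0 0 0.04" --pt "0 0 0.04" --pt "0 0 0" --roll '[0,0,0,0,0,0,0]'

```text
t: 21.0
eef_pos: [0.6529, -0.1619, 0.1366]
ee_rot: [3.127, 0.122, -2.97]
force: [0.5, 0.2, 0.3]
width: 0.0347
```

Request:
arm_command --fingers '[0.2,0.2,0.2,0.2,0.2,0.2]' --pt "-0.02 -0.02 0.02" --pt "-0.04 -0.04 0" --pt "-0.04 -0.04 0" --pt "-0.04 -0.04 0" --pt "-0.01 -0.01 0" --pt "0 0 0" --roll '[0,0,0,0,0,0]'

```text
t: 21.6
eef_pos: [0.5115, -0.3026, 0.1586]
ee_rot: [3.129, 0.126, -2.967]
force: [0.5, 0.6, 0.5]
width: 0.0348
```

```bash
python3 - <<'E'
from h import *
import cv2
a=grab_frame('side');cv2.imwrite('pics/f_s.png',cv2.resize(a[130:280,190:390],None,fx=4,fy=4,interpolation=2))
a=grab_frame('top');cv2.imwrite('pics/f_t.png',cv2.resize(a[140:290,220:420],None,fx=4,fy=4,interpolation=2))
s=get_state();print(s['t'],s['eef_pos'],s['width'])
E
```

```text
21.7 [ 0.51295247 -0.30136726  0.15854346] 0.03503530640050229
```

View pics/f_s.png

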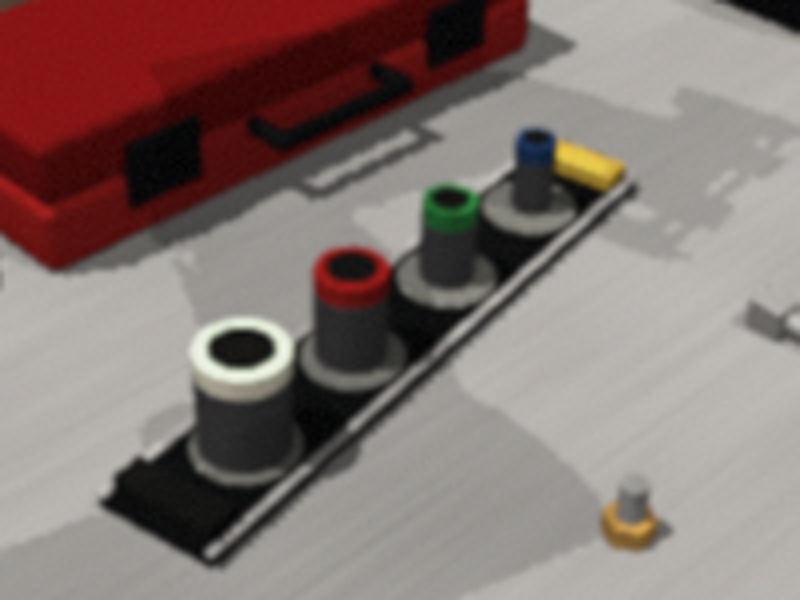

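View pics/f_t.png

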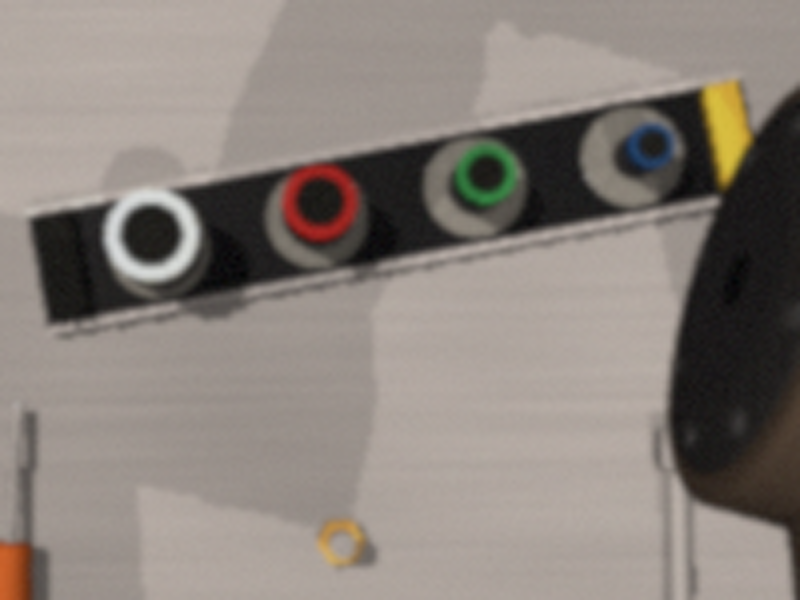

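All four stand upright on their pads in order, and the tool is clear. I'll check blue's offset numerically before handing in.

```bash
python3 - <<'E'
from h import *
f=lambda X,Y:(220+(X+.5)/4-.5,140+(Y+.5)/4-.5)
P=dict(S=(651,146,.057,.6508,-.1616),M=(487,173,.061,.6351,-.0756),L=(320,203,.065,.6195,.0109),XL=(152,235,.069,.6033,.0973))
ok=1
for k,(X,Y,z,x,y) in P.items():
    p=ray('top',*f(X,Y),z);e=np.hypot(p[0]-x,p[1]-y);ok&=e<.007;print(k,p[:2],e*1e3)
print(ok, get_state()['qd'])
if ok: print(job_done())
E
```

```text
S [ 0.64936888 -0.16147873] 1.4362504767826352
M [ 0.63549531 -0.07573867] 0.4189229548108623
L [0.620221   0.01069237] 0.7503029549191205
XL [0.60407899 0.09673636] 0.9615185653010916
1 [ 0.02596838  0.01202028  0.01020272  0.00159118  0.0011369  -0.00431198]
the job is handed in; nothing more can be done
None
```

I put all four sockets on the rail in order of size from the yellow end: blue, green, red, white. I lowered each one until it touched its pad, then let go. The purple look-alike was left alone, and I handed the job in at about 21.7 s of the 96 s allowed.

**Last checks:** the final top picture puts every socket axis within 1.5 mm of its pad centre (the limit is 12 mm, and the camera calibration is good to about 2 mm). The side picture shows all four upright and released, with the gripper well clear. There is no verdict from the system.

**What was off:** the tool slowly tilted during the run, reaching about 0.13 rad by the end, and x and y drifted a few millimetres on some moves. I corrected the position drift before each placing. The tilt could not be commanded out, but it did not visibly tilt any socket. Contact forces at set-down read 11 to 23 N, well under the limits.

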